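# Level the little parts shelf and hold the spirit level down on it

### The job

Lay the orange spirit level lengthwise on the grey strip of the little hinged shelf, bubble side up, and let go of it; then turn the red knob of the shelf's levelling foot until the bubble rests midway between the two black lines. Let go of the knob, press down on the top of the level lightly but surely with the fingers (about 10 newtons, under 25) and finish while still pressing, with the bubble still centred. Leave the other things on the bench where they are.

Things in the scene. Friction and masses are not known exactly. Their poses are not given: they have to be found in the camera images.
- level: orange spirit level, a bar 160 long (x) x 28 wide (y) x 40 high (z), about 0.28 kg; origin at the centre of its underside. It starts on the bench beyond the shelf, roughly parallel to it; it may be laid down either way round. Two black rubber pads on top, 34 x 20, centred 52 from the middle towards each end, are good places to press.
- vial (a point): top of the level at mid length, 40 above its underside: here an open notch 50 long x 20 wide x 16 deep between 4 thick cheeks holds the green vial along the level's x axis, with two black lines 10 either side of the middle
- bubble (a joint): place of the white bubble (about 12 long) along the level's own +x from the middle of the vial, m, 0 = centred, stops at +-0.014. It floats towards the higher end, about 3 mm per 0.01 rad of slope, and takes about 1.5 s to settle after each move.
- board: the shelf: plywood board 300 long (x) x 100 wide (y) x 12 thick on a fixed stand, underside 44 above the bench. Origin on the hinge line, mid-width, at the board's underside, 10 in from one end; x runs along the board to the foot end, z is up out of it. The foot end starts too low by 0.02 to 0.04 rad; the foot holds the board where it is left, also under pressing.
- seat (a point): centre of the grey strip (200 x 50) on the board's top face, 95 from the hinge line; same axes as the board
- foot_grip (a point): on the axis of the foot's round red knob, 30 above the board's top face, 160 from the strip's centre. Knob 40 in diameter, from 12 to 42 above the board. Clockwise seen from above raises the foot end by 0.025 rad per rad of turn, anticlockwise lowers it. Stiff (0.12 N m), stays where left; turns 0.8 rad or more past level.
- lens: bystander: amber tail-light lens, 85 x 60 x 34; origin centre of underside
- screw_cup: bystander: stainless cup of screws, 72 across, 75 high; origin centre of underside
- tyre_lever: bystander: green plastic tyre lever, 140 long, flat; origin under its middle
- brake_lever: bystander: black brake lever, 190 long, lying; origin under its middle
- foot: the red knob with its stem; origin on its axis at the board's top face, z up, 255 from the hinge line
Not all that is in view belongs to the job. Of the things that look like the level, the largest one is meant.

How it is judged:
By the outcome, as a careful person would: the job done as asked, in the order asked, and still so for the second after the job is handed in, while the arm keeps its last pose, push and grip.
It also fails if it takes over 64 s, if anything falls off the work surface, if the arm or the gripper's body presses on something with over 40 N, if the wrist force passes 120 N, or if a joint passes its speed limit or range.

### The arm

A 7-joint arm with a two-finger parallel gripper is mounted at the origin on the work surface. World frame = base frame: x ahead of the robot, y to its left, z up, the work surface at z = 0. Lengths are in m, angles in rad, forces in N, time in s.
With the tool pointing down it reaches from about 0.35 to 0.9 m from the base axis. Payload 8.1 kg.
Tool frame: the origin (TCP) lies at the very end of the fingers, on their centre line; the grasp point (between the pads) lies 19 mm behind it; z points along the fingers, y is the line along which they close (so a half turn about z gives the same grasp; the last joint's range is limited). The gripper opens to 92 mm and grips with 3 to 60 N. Pads are 19 mm wide; open, the fingers measure 130 mm over their backs; the gripper's body (75 mm by 190 mm) begins 47 mm behind the grasp point.
Start: joints at [1.04, 0.434, 0.025, 1.573, -0.012, 1.134, -0.075], TCP at [0.259, -0.569, 0.192] pointing down, gripper open.
Joint ranges: [-2.62, 2.62], [-0.44, 2.09], [-1.27, 1.32], [0.08, 2.57], [-1.32, 4.46], [0.12, 2], [-2.74, 2.74]. Speed limits (rad/s): [2.22, 2.22, 3.01, 3.01, 3.14, 3.14, 3.14].

### API

Orientations are given as a rotation vector (axis times angle).
In Python, from cell import arm gives the robot as it stands.
- The arm moves only by the shell command python3 -m pendant 'ROWS' [FORCE]. ROWS is a JSON object of lists of equal length, an entry for each row: "slide": the shift along the tool's x, y, z in units of 0.3 m (1.0 is 0.3 m), a list of three; "dr": the turn, a rotation vector about the tool's x, y, z in units of 0.12 rad (1.0 is 0.12 rad), a list of three; "claw": the opening, from 0 (shut) to 1 (fully open). In form: {"slide": [[tx, ty, tz], ...], "dr": [[ax, ay, az], ...], "claw": [claw, ...]}. A call has 1 to 10 rows; each row shifts and turns the commanded pose from where the row before left it, along the tool's axes as they then stand; what a row does not reach is not made up. A row lasts 1/10 s, in which the tool goes at most 50 mm and 8.59 degrees, less where a joint would pass 70% of its speed; a pose out of reach is approached as far as the arm can. A call with a number of a shift or a turn outside -1 to 1 is refused whole. A call with a gripper value outside its range is refused whole. The fingers move at their own pace and stop on an object; FORCE is the grip in N (left out, the last holds). Time passes only in rows, so rows that do not move let the fingers close. It gives the time, the measured TCP pose, the force, the opening and the grip force at its end, in the units of the state.
- arm.observe(): the state, without advancing time (a new reading comes with each control period).
- arm.get_image(name): name is "scene" or "top"; returns the picture (400x640x3 uint8, red, green, blue); there is no depth.
- arm.calibration(name): a dict with "K" (3x3 intrinsics, pixels), "dist" ([k1, k2, p1, p2, k3] as OpenCV has them; the pictures are not rectified), "xyz" and "orientation" of the camera in the world. Camera axes: x right, y up, looking along -z (the intrinsics and any distortion apply to the point x, -y, -z); pixel columns grow to the right and rows downward; lengths in m; the calibration is good to about 2 mm. A picture is of the moment at which its call begins. calibration takes no time and is no camera call.
- arm.sign_off(): hands the job in; it is judged then, once.
The state is a dict: "clock": time; "joints": joint angles; "dq": joint speeds; "joint_efforts": joint torques, N m; "position": TCP position; "ee_rot": TCP orientation; "force": force on the tool from outside, world axes, zero at the start; "ft_torque": the same for the moment, N m; "width": opening from 0.0 (shut) to 1.0 (fully open); "gripper_force": force on a finger pad.
Only numpy, scipy, OpenCV 4.12 (cv2) and the standard library are available. Lean on these libraries where they do the work, as an engineer would, in place of code of your own. Each camera call takes 0.05 s, during which the arm holds its last target. There are 200 camera calls.

## Working session

There is one attempt and no reset: what is moved stays moved. The work goes in short steps, Python scripts to look and compute and a shell command to move; the robot and the scene stay as the last step left them, time stands still between calls to the robot, and variables do not carry over. Pictures are saved under pics/ and viewed, at most 10 in all, crops included, and the job is handed in when it is done.

```bash
mkdir -p pics
cat > h.py <<'E'
import numpy as np, cv2
from scipy.spatial.transform import Rotation as R
from cell import arm
def pic(n,f=None):
    im=cv2.cvtColor(arm.get_image(n),cv2.COLOR_RGB2BGR)
    if f: cv2.imwrite('pics/'+f,im)
    return im
def rot(o):
    o=np.array(o,float)
    return o if o.shape==(3,3) else (R.from_quat(o).as_matrix() if o.size==4 else R.from_rotvec(o).as_matrix())
def ray(n,uv):
    c=arm.calibration(n); uv=np.array(uv,float).reshape(-1,1,2)
    p=cv2.undistortPoints(uv,np.array(c['K'],float),np.array(c['dist'],float))[:,0]
    d=np.c_[p[:,0],-p[:,1],-np.ones(len(p))]@rot(c['orientation']).T
    return np.array(c['xyz']),d
def onplane(n,uv,z):
    o,d=ray(n,uv); return o+d*((z-o[2])/d[:,2])[:,None]
def proj(n,P):
    c=arm.calibration(n); P=np.array(P,float).reshape(-1,3)
    q=(P-np.array(c['xyz']))@rot(c['orientation']); q=q*[1,-1,-1]
    return cv2.projectPoints(q,np.zeros(3),np.zeros(3),np.array(c['K'],float),np.array(c['dist'],float))[0][:,0]
E
python3 - <<'E'
from h import *
a=pic('scene');b=pic('top')
cv2.imwrite('pics/scene0.png',a);cv2.imwrite('pics/top0.png',b)
for n in('scene','top'):print(arm.calibration(n))
print(arm.observe())
E
```

```text
{'K': array([[449.46690524,   0.        , 315.19148272],
       [  0.        , 449.46690524, 196.14394449],
       [  0.        ,   0.        ,   1.        ]]), 'dist': array([-0.00702546,  0.        ,  0.        ,  0.        ,  0.        ]), 'xyz': array([ 1.03771327, -0.57111522,  1.27329798]), 'orientation': array([0.5382726 , 0.1823242 , 0.60934165])}
{'K': array([[490.89955464,   0.        , 326.8133933 ],
       [  0.        , 490.89955464, 200.88480612],
       [  0.        ,   0.        ,   1.        ]]), 'dist': array([-0.01315763,  0.        ,  0.        ,  0.        ,  0.        ]), 'xyz': array([0.44614391, 0.00981026, 1.44365106]), 'orientation': array([ 0.09004188, -0.09655341, -1.57038176])}
{'clock': 0.1, 'joints': array([ 1.04037816,  0.43515394,  0.02498496,  1.57401489, -0.01161472,
        1.13397148, -0.07515214]), 'dq': array([ 2.25028628e-04, -2.61416825e-03,  7.39322146e-05, -4.43476721e-03,
       -1.05115257e-03,  5.63956659e-04,  2.09299784e-04]), 'joint_efforts': array([ 3.95060575e-03, -6.69126749e+01,  9.88604464e-01, -3.15143108e+01,
       -6.04178058e-02,  3.75467318e-02,  5.25903170e-05]), 'position': array([ 0.25904219, -0.56823763,  0.19161981]), 'ee_rot': array([-3.06872765e+00, -6.66405478e-01,  6.49119129e-04]), 'force': array([ 0.08482471, -0.117884  , -0.40970522]), 'ft_torque': array([ 0.0170344 , -0.00811985,  0.01087155]), 'gripper_force': 0.0, 'width': 0.9993797162650423}
```

View pics/scene0.png

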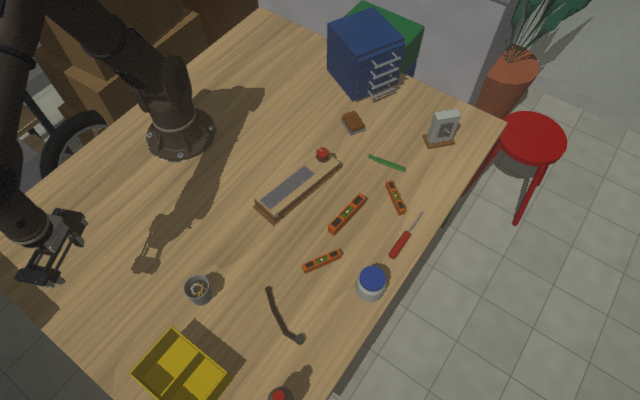

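View pics/top0.png

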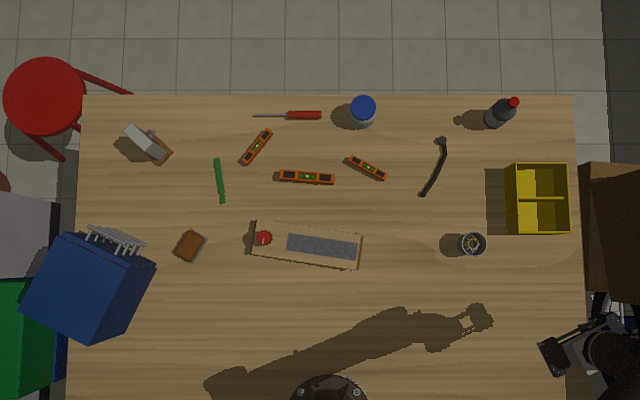

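Three orange levels appear in the top view: (306,177), (256,147) and (366,168). The one at (306,177) is the largest, about 56 px or 160 mm long. The shelf is at (305,245), with its red knob at (263,238). Next I'll measure these and check the choice in a close crop.

Run:
```python
from h import *
b=cv2.imread('pics/top0.png');a=cv2.imread('pics/scene0.png')
def comps(im,n):
    h=cv2.cvtColor(im,cv2.COLOR_BGR2HSV)
    m=cv2.inRange(h,(5,150,90),(17,255,255)); m=cv2.morphologyEx(m,cv2.MORPH_CLOSE,np.ones((9,9)))
    for c in cv2.findContours(m,0,2)[0]:
        if 150<cv2.contourArea(c)<4000: print(n,'orange',cv2.contourArea(c),cv2.minAreaRect(c))
    for nm,m in(('red',cv2.inRange(h,(0,150,60),(5,255,255))|cv2.inRange(h,(174,150,60),(180,255,255))),('grey',cv2.inRange(h,(100,15,60),(135,110,160)))):
        for c in cv2.findContours(m,0,2)[0]:
            if cv2.contourArea(c)>60: print(n,nm,cv2.contourArea(c),cv2.minAreaRect(c))
comps(b,'top');comps(a,'scene')
k=cv2.resize(b[130:280,230:400],None,fx=4,fy=4,interpolation=cv2.INTER_CUBIC)
cv2.imwrite('pics/crop1.png',k)
```

```text
top orange 195.5 ((190.8258514404297, 246.57867431640625), (10.91797924041748, 23.425954818725586), 32.0053825378418)
top orange 495.0 ((306.6827697753906, 175.80690002441406), (55.142208099365234, 10.297639846801758), 4.763641834259033)
top orange 277.5 ((367.7716064453125, 166.82437133789062), (41.576446533203125, 7.885943412780762), 28.810794830322266)
top orange 351.5 ((257.0, 146.0), (9.68277359008789, 41.22987365722656), 38.65980911254883)
top red 118.0 ((264.0, 237.5), (13.0, 14.0), 90.0)
top red 199.0 ((304.0, 114.5), (7.0, 32.0), 90.0)
top red 68.0 ((513.5, 101.5), (9.0, 9.0), 90.0)
top red 5267.5 ((61.11671447753906, 104.38523864746094), (118.96138000488281, 81.37245178222656), 24.92847442626953)
scene orange 328.5 ((321.4623107910156, 260.51715087890625), (9.434707641601562, 40.800968170166016), 65.55604553222656)
scene orange 488.0 ((346.1603088378906, 213.6496124267578), (11.355725288391113, 50.150394439697266), 43.02506637573242)
scene orange 270.0 ((395.2807922363281, 196.9177703857422), (35.83533477783203, 9.18642520904541), 65.55604553222656)
scene orange 181.5 ((352.1922912597656, 120.03843688964844), (18.582454681396484, 12.480753898620605), 56.30992889404297)
scene red 89.5 ((278.0, 394.5), (9.0, 12.0), 90.0)
scene red 168.0 ((399.16107177734375, 244.41273498535156), (6.963471412658691, 29.983888626098633), 34.99202346801758)
scene red 3140.5 ((516.1253051757812, 161.11654663085938), (69.11866760253906, 108.73136138916016), 33.1356086730957)
scene grey 74.0 ((412.56549072265625, 69.22130584716797), (8.066323280334473, 15.748537063598633), 39.80556869506836)
scene grey 2432.5 ((357.5636901855469, 62.19001770019531), (84.37368774414062, 74.82844543457031), 20.136302947998047)
```

View pics/crop1.png

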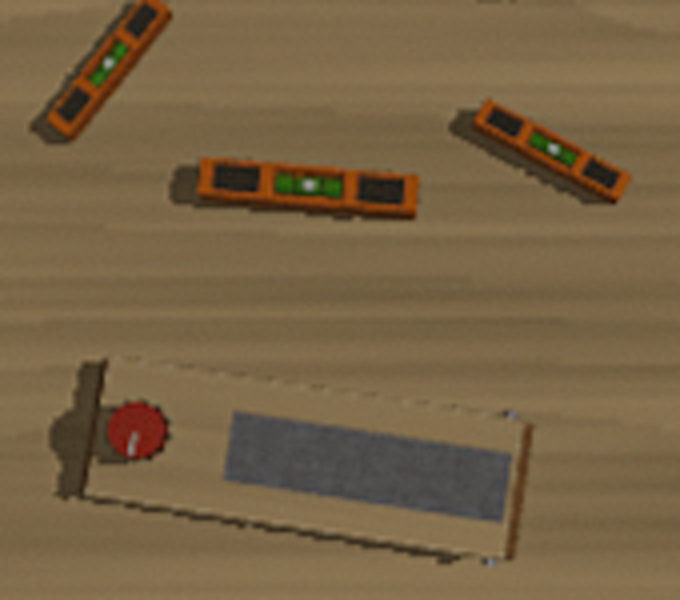

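The crop confirms the choice. The level's pads are at crop pixels (237,179) and (381,189), with the vial at (309,184). The strip corners are (234,410), (512,453), (503,521) and (225,480), and the knob is at (137,430).

Run:
```python
from h import *
f=lambda P:(np.array(P,float)+.5)/4-.5+[230,130]
L=onplane('top',f([(237,179),(381,189),(309,184)]),.04)
S=onplane('top',f([(234,410),(512,453),(503,521),(225,480)]),.053)
K=onplane('top',f([(137,430)]),.09)
ang=lambda d:np.arctan2(d[1],d[0])
print('L',L,np.linalg.norm(L[0]-L[1]),ang(L[0]-L[1]))
print('S',S,S.mean(0),ang(S[0]-S[1]),ang(S[3]-S[2]),'K',K, np.linalg.norm(K[0]-S.mean(0)), ang(K[0]-S.mean(0)))
print('scene check',proj('scene',[L[2],S.mean(0),K[0]]))
s=arm.observe();T=R.from_rotvec(s['ee_rot']).as_matrix();print(T, s['position'])
# grasp: y tool along level width
u=L[0]-L[1];u/=np.linalg.norm(u); 
for sg in(1,-1):
    x=sg*u; z=np.array([0,0,-1.]); y=np.cross(z,x); G=np.c_[x,y,z]
    print(sg,R.from_matrix(T.T@G).as_rotvec(), 'shift in tool',T.T@(np.r_[L[2][:2],.2]-s['position']))
```

```text
L [[0.69116367 0.11362497 0.04      ]
 [0.68369798 0.00931605 0.04      ]
 [0.68742876 0.06145912 0.04      ]] 0.10457574760890402 1.4993452629808284
S [[ 0.52318041  0.11357621  0.053     ]
 [ 0.49250393 -0.08294619  0.053     ]
 [ 0.44481536 -0.07617775  0.053     ]
 [ 0.47387004  0.11955737  0.053     ]] [0.48359244 0.01850241 0.053     ] 1.415949325134932 1.4234336250930544 K [[0.50747144 0.17744837 0.09      ]] 0.16493339325670578 1.4216780169625813
scene check [[345.81353824 210.52135778]
 [286.53569115 186.10813495]
 [321.01513138 150.94335391]]
[[ 9.09930412e-01  4.14760378e-01 -6.88390317e-04]
 [ 4.14760932e-01 -9.09929600e-01  1.22184587e-03]
 [-1.19613471e-04 -1.39731212e-03 -9.99999017e-01]] [ 0.25904219 -0.56823763  0.19161981]
1 [-1.32504303e-03 -6.40785147e-04 -1.07166511e+00] shift in tool [ 0.65097459 -0.39531365 -0.00790569]
-1 [-7.34908329e-04  1.51967498e-03  2.06992697e+00] shift in tool [ 0.65097459 -0.39531365 -0.00790569]
```

```bash
python3 -m pendant '{"slide":[[0,0,0],[0,0,0],[0,0,0],[0,0,0],[0,0,0],[0,0,0],[0,0,0],[0,0,0],[0,0,0]],"dr":[[0,0,-0.99],[0,0,-0.99],[0,0,-0.99],[0,0,-0.99],[0,0,-0.99],[0,0,-0.99],[0,0,-0.99],[0,0,-0.99],[0,0,-0.99]],"claw":[1,1,1,1,1,1,1,1,1]}' 30
cat > go.py <<'E'
# go.py x y z yaw : total shift / turn in tool axes, move units
import sys; from h import *
x,y,z,yaw=map(float,sys.argv[1:5])
s=arm.observe();T=R.from_rotvec(s['ee_rot']).as_matrix()
G=np.array([[np.cos(yaw),np.sin(yaw),0],[np.sin(yaw),-np.cos(yaw),0],[0,0,-1]])
print('pos',s['position'].round(4),'yaw',np.arctan2(T[1,0],T[0,0]).round(4),'q',s['joints'].round(2),'F',s['force'].round(1),'w',round(s['width'],3),'t',s['clock'])
print('slide',(T.T@(np.array([x,y,z])-s['position'])/.3).round(3),'dr',(R.from_matrix(T.T@G).as_rotvec()/.12).round(3))
E
python3 go.py .6874 .0615 .15 1.4993
```

```text
clock: 1.0
position: [0.2591, -0.5684, 0.1919]
ee_rot: [-2.296, -2.143, -0.0]
force: [0.7, -0.3, 0.4]
width: 0.999
gripper_force: 0.0
pos [ 0.2591 -0.5684  0.1919] yaw 1.5018 q [ 1.2   0.45 -0.21  1.56  0.1   1.15  0.9 ] F [ 0.7 -0.3  0.4] w 0.999 t 1.0
slide [2.193 1.28  0.14 ] dr [-0.004 -0.006  0.021]
```

```bash
python3 -m pendant '{"slide":[[0.122,0.071,0],[0.122,0.071,0],[0.122,0.071,0],[0.122,0.071,0],[0.122,0.071,0],[0.122,0.071,0],[0.122,0.071,0],[0.122,0.071,0],[0.122,0.071,0],[0.122,0.071,0]],"dr":[[0,0,0],[0,0,0],[0,0,0],[0,0,0],[0,0,0],[0,0,0],[0,0,0],[0,0,0],[0,0,0],[0,0,0]],"claw":[1,1,1,1,1,1,1,1,1,1]}' >/dev/null
python3 -m pendant '{"slide":[[0.122,0.071,0],[0.122,0.071,0],[0.122,0.071,0],[0.122,0.071,0],[0.122,0.071,0],[0.122,0.071,0],[0.122,0.071,0.02],[0.122,0.071,0.02],[0,0,0],[0,0,0]],"dr":[[0,0,0],[0,0,0],[0,0,0],[0,0,0],[0,0,0],[0,0,0],[0,0,0],[0,0,0],[0,0,0],[0,0,0]],"claw":[1,1,1,1,1,1,1,1,1,1]}' >/dev/null
python3 go.py .6874 .0615 .013 1.4993
```

```text
pos [0.6899 0.0613 0.1791] yaw 1.4992 q [ 0.07  0.59 -0.4   1.37  0.23  1.22 -0.42] F [-0.1 -0.2 -0.8] w 0.997 t 3.0
slide [ 0.    -0.007  0.554] dr [-0.016  0.001 -0.001]
```

```bash
python3 -m pendant '{"slide":[[0,-0.007,0.1],[0,0,0.1],[0,0,0.1],[0,0,0.1],[0,0,0.1],[0,0,0.07],[0,0,0],[0,0,0],[0,0,0],[0,0,0]],"dr":[[0,0,0],[0,0,0],[0,0,0],[0,0,0],[0,0,0],[0,0,0],[0,0,0],[0,0,0],[0,0,0],[0,0,0]],"claw":[1,1,1,1,1,1,1,0.2,0.2,0.2]}' 30
python3 -m pendant '{"slide":[[0,0,0],[0,0,0],[0,0,0],[0,0,0],[0,0,-0.05],[0,0,-0.1],[0,0,-0.1],[0,0,-0.1],[0,0,0],[0,0,0]],"dr":[[0,0,0],[0,0,0],[0,0,0],[0,0,0],[0,0,0],[0,0,0],[0,0,0],[0,0,0],[0,0,0],[0,0,0]],"claw":[0.2,0.2,0.2,0.2,0.2,0.2,0.2,0.2,0.2,0.2]}' 30
python3 go.py .484 .0185 .1 1.4225
python3 -c "
from h import *
b=pic('top');cv2.imwrite('pics/g.png',cv2.resize(b[120:290,220:400],None,fx=3,fy=3,interpolation=2))
a=pic('scene');cv2.imwrite('pics/gs.png',cv2.resize(a[120:300,220:430],None,fx=3,fy=3,interpolation=2))"
```

```text
clock: 4.0
position: [0.6893, 0.0601, 0.0111]
ee_rot: [2.301, 2.136, 0.003]
force: [0.1, 0.0, -0.2]
width: 0.792
gripper_force: 0.0
clock: 5.0
position: [0.6888, 0.0603, 0.116]
ee_rot: [2.301, 2.137, 0.003]
force: [-0.1, -0.1, -1.0]
width: 0.198
gripper_force: 0.0
pos [0.6888 0.0603 0.116 ] yaw 1.4969 q [ 0.07  0.64 -0.39  1.46  0.26  1.09 -0.44] F [-0.1 -0.1 -1. ] w 0.198 t 5.0
slide [-0.189 -0.671  0.052] dr [ 0.019 -0.004  0.62 ]
```

View pics/gs.png

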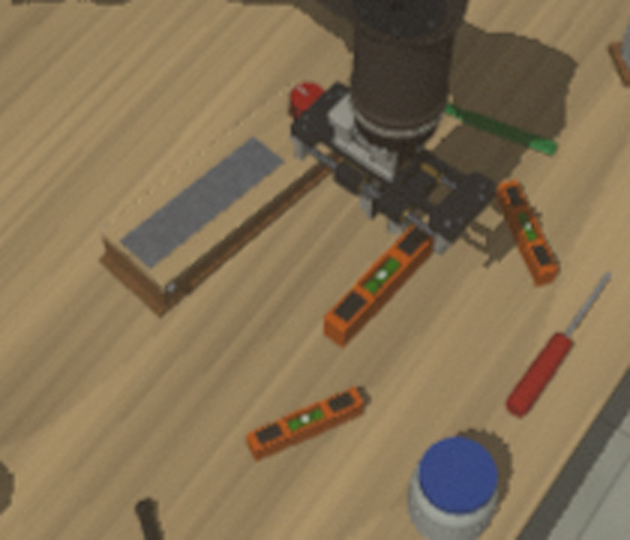

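The fingers were still closing when I lifted, so the level stayed on the bench. In the crop its pads are at (349,305) and (413,240), with the vial at (382,274). I'll check whether it moved and try again.

```bash
python3 - <<'E'
from h import *
f=lambda P:(np.array(P,float)+.5)/3-.5+[220,120]
L=onplane('scene',f([(413,240),(349,305),(382,274)]),.04)
d=L[0]-L[1];print(L,np.linalg.norm(d),np.arctan2(d[1],d[0]))
a=cv2.imread('pics/scene0.png')
cv2.imwrite('pics/s0c.png',cv2.resize(a[170:250,310:390],None,fx=6,fy=6,interpolation=2))
E
python3 go.py .6874 .0615 .008 1.4993
```

```text
[[0.6949539  0.11666188 0.04      ]
 [0.68436333 0.0110875  0.04      ]
 [0.69145946 0.06219792 0.04      ]] 0.10610424120734792 1.4708169981889792
pos [0.6875 0.0599 0.1138] yaw 1.497 q [ 0.07  0.64 -0.39  1.46  0.26  1.09 -0.44] F [-0.5 -0.1 -0.3] w 0.201 t 5.1
slide [ 0.005 -0.     0.353] dr [-0.009  0.004 -0.02 ]
```

```bash
python3 -m pendant '{"slide":[[0.005,0,0],[0,0,0],[0,0,0],[0,0,0],[0,0,0],[0,0,0],[0,0,0.07],[0,0,0.1],[0,0,0.1],[0,0,0.08]],"dr":[[0,0,0],[0,0,0],[0,0,0],[0,0,0],[0,0,0],[0,0,0],[0,0,0],[0,0,0],[0,0,0],[0,0,0]],"claw":[0.8,0.8,0.8,0.8,0.8,0.8,0.8,0.8,0.8,0.8]}' 30
python3 -m pendant '{"slide":[[0,0,0],[0,0,0],[0,0,0],[0,0,0],[0,0,0],[0,0,0],[0,0,0],[0,0,0],[0,0,0],[0,0,0]],"dr":[[0,0,0],[0,0,0],[0,0,0],[0,0,0],[0,0,0],[0,0,0],[0,0,0],[0,0,0],[0,0,0],[0,0,0]],"claw":[0.8,0.15,0.15,0.15,0.15,0.15,0.15,0.15,0.15,0.15]}' 30
```

```text
clock: 6.1
position: [0.6877, 0.0614, 0.0077]
ee_rot: [-2.302, -2.138, 0.001]
force: [0.3, -0.2, 0.3]
width: 0.799
gripper_force: 0.0
clock: 7.1
position: [0.6883, 0.0616, 0.0093]
ee_rot: [2.302, 2.138, -0.0]
force: [-0.5, -0.9, 0.3]
width: 0.151
gripper_force: 0.0
```

Run:
```python
from h import *
a=pic('scene');b=pic('top')
s=arm.observe();T=R.from_rotvec(s['ee_rot']).as_matrix();print(s['position'],T,s['width'],s['gripper_force'])
k=np.hstack([cv2.resize(a[160:270,290:400],(400,400),interpolation=2),cv2.resize(b[120:230,250:360],(400,400),interpolation=2)])
for P,c in((s['position'],(255,0,255)),):
    p=proj('scene',P)[0];print(p)
cv2.imwrite('pics/g2.png',k)
```

```text
[0.68827055 0.06162135 0.009286  ] [[ 7.38517953e-02  9.97269227e-01 -4.40530978e-05]
 [ 9.97269226e-01 -7.38517979e-02 -6.10738471e-05]
 [-6.41604688e-05 -3.94223855e-05 -9.99999997e-01]] 0.15072004427490987 0.0
[345.57741212 215.40545639]
```

View pics/g2.png

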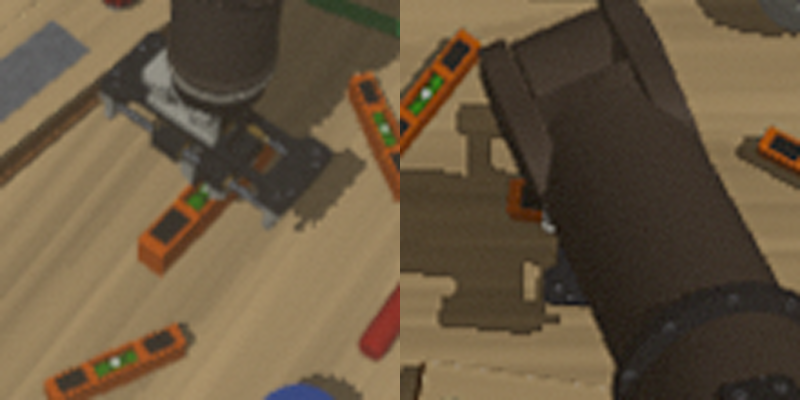

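The left crop shows the fingers straddling the level near its vial at (205,190), yet no grip force registers. I'll close fully to see where they stop.

```bash
python3 -m pendant '{"slide":[[0,0,0],[0,0,0],[0,0,0],[0,0,0],[0,0,0]],"dr":[[0,0,0],[0,0,0],[0,0,0],[0,0,0],[0,0,0]],"claw":[0,0,0,0,0]}' 30
python3 - <<'E'
from h import *
a=pic('scene')
cv2.imwrite('pics/g3.png',cv2.resize(a[160:240,310:400],(800,600)[:2],interpolation=2))
print(arm.observe()['width'],arm.observe()['gripper_force'])
E
```

```text
clock: 7.7
position: [0.6883, 0.0616, 0.0093]
ee_rot: [2.302, 2.138, -0.0]
force: [-0.3, -0.5, -0.3]
width: 0.004
gripper_force: 0.0
0.0028602548366084965 0.0
```

View pics/g3.png

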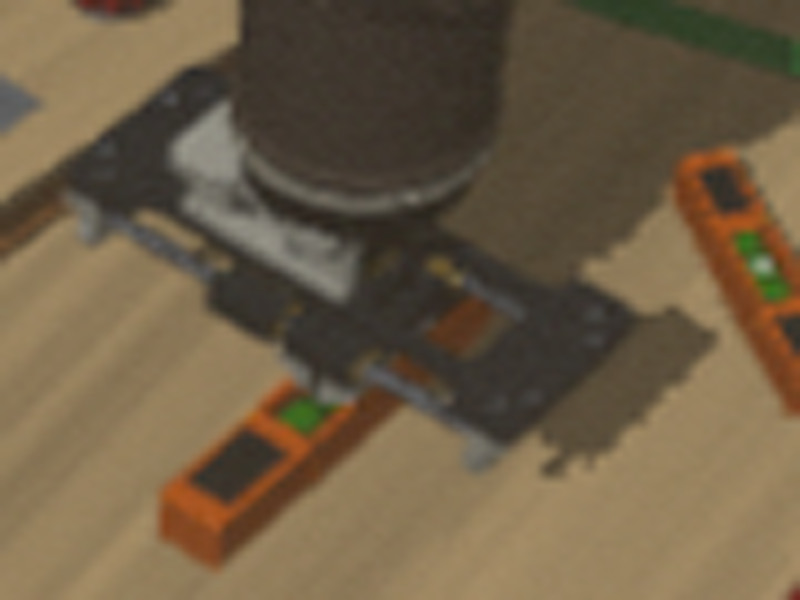

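The fingers shut completely with the level still in view, so the fingertips may be above it rather than around it. I'll triangulate a corner of the gripper body from both views to check the real height.

Run:
```python
from h import *
o1,d1=ray('scene',[(331.9,169.3)]);o2,d2=ray('top',[(289.9,203.9)])
A=np.c_[d1[0],-d2[0]];t=np.linalg.lstsq(A,o2-o1,rcond=None)[0]
print(o1+t[0]*d1[0],o2+t[1]*d2[0])
for z in(.05,.075,.1,.125):
    P=onplane('scene',[(319,185.3),(367.4,218.7),(380.9,202.7),(331.9,169.3)],z)
    print(z,P[:,:2].round(3).tolist(),np.linalg.norm(P[0]-P[1]),np.linalg.norm(P[1]-P[2]))
s=arm.observe();print(s['position'],s['joints'],s['force'])
```

```text
[0.59864292 0.1075185  0.13973239] [0.59386526 0.10298288 0.13886761]
0.05 [[0.566, 0.084], [0.761, 0.071], [0.765, 0.145], [0.564, 0.161]] 0.1953366776612797 0.07429223441514936
0.075 [[0.576, 0.071], [0.767, 0.058], [0.77, 0.131], [0.574, 0.146]] 0.19134466833239083 0.0727739568627711
0.1 [[0.586, 0.057], [0.772, 0.045], [0.776, 0.116], [0.583, 0.131]] 0.18735265900350212 0.07125567931039282
0.125 [[0.595, 0.044], [0.778, 0.032], [0.781, 0.101], [0.593, 0.116]] 0.18336064967461338 0.06973740175801456
[0.68825997 0.06161513 0.00929986] [ 0.05463059  0.74607883 -0.36188229  1.54557095  0.31007138  0.90709967
 -0.48536716] [-0.48483039  0.08716928 -0.60569315]
```

```bash
python3 -m pendant '{"slide":[[0,0,-0.1],[0,0.1,0],[0,0.1,0],[0,0,0.1],[0,0,0],[0,0,0]],"dr":[[0,0,0],[0,0,0],[0,0,0],[0,0,0],[0,0,0],[0,0,0]],"claw":[0,0,0,0,0,0]}'
python3 - <<'E'
from h import *
a=pic('scene')
k=a[160:240,310:400]
cv2.imwrite('pics/g4.png',cv2.resize(a[165:245,320:410],(800,600)[:2],interpolation=2))
E
```

```text
clock: 8.35
position: [0.7468, 0.0573, 0.0086]
ee_rot: [-2.3, -2.137, 0.003]
force: [0.3, 0.3, 1.2]
width: 0.008
gripper_force: 0.0
```

View pics/g4.png

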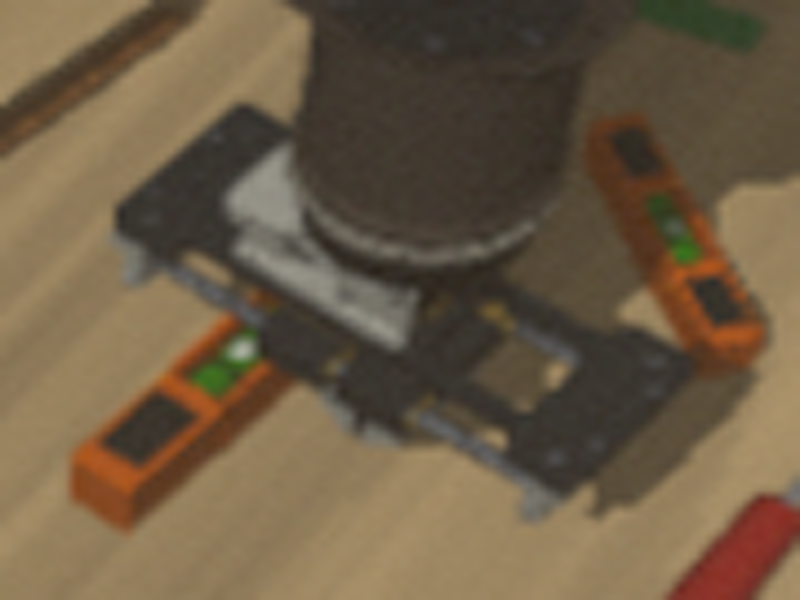

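The shut fingertips are at crop pixel (375,440), about (362,224) in the scene image, and the level hasn't moved. I'll compare that with where the TCP should project.

```bash
python3 - <<'E'
from h import *
p=arm.observe()['position']
for z in(0,.009,.02,.03,.04,.05,.06):print(z,proj('scene',[p[0],p[1],z])[0])
E
python3 -m pendant '{"slide":[[0,0,0.01],[0,0,0.01],[0,0,0.01],[0,0,0.01],[0,0,0]],"dr":[[0,0,0],[0,0,0],[0,0,0],[0,0,0],[0,0,0]],"claw":[0,0,0,0,0]}'
```

```text
0 [360.11604152 227.17372805]
0.009 [360.3351969  225.83979852]
0.02 [360.60624052 224.1899881 ]
0.03 [360.85574049 222.67125898]
0.04 [361.10824459 221.13419236]
0.05 [361.36380727 219.57845489]
0.06 [361.62248432 218.00370511]
clock: 8.9
position: [0.7477, 0.0571, -0.0032]
ee_rot: [-2.302, -2.138, 0.001]
force: [-0.1, 1.0, -0.3]
width: 0.004
gripper_force: 0.0
```

```bash
python3 -m pendant '{"slide":[[0,0,0.01],[0,0,0.01],[0,0,0]],"dr":[[0,0,0],[0,0,0],[0,0,0]],"claw":[0,0,0]}'|grep -E "pos|^force"
```

```text
position: [0.7477, 0.0571, -0.0093]
force: [-0.5, 0.7, 0.5]
```

```bash
python3 -m pendant '{"slide":[[0,0,0.01],[0,0,0.01],[0,0,0]],"dr":[[0,0,0],[0,0,0],[0,0,0]],"claw":[0,0,0]}'|grep -E "pos|^force"
```

```text
position: [0.7477, 0.0571, -0.0153]
force: [-0.1, 0.1, -0.0]
```

```bash
python3 -m pendant '{"slide":[[0,0,0.01],[0,0,0.01],[0,0,0.01],[0,0,0]],"dr":[[0,0,0],[0,0,0],[0,0,0],[0,0,0]],"claw":[0,0,0,0]}'|grep -E "pos|^force"
```

```text
position: [0.7477, 0.0571, -0.0244]
force: [0.2, 0.0, 0.1]
```

```bash
python3 -m pendant '{"slide":[[0,0,0.01],[0,0,0.01],[0,0,0]],"dr":[[0,0,0],[0,0,0],[0,0,0]],"claw":[0,0,0]}'|grep -E "pos|^force"
```

```text
position: [0.7477, 0.0571, -0.0303]
force: [0.5, 0.3, 0.8]
```

```bash
python3 -m pendant '{"slide":[[0,0,0.01],[0,0,0.01],[0,0,0]],"dr":[[0,0,0],[0,0,0],[0,0,0]],"claw":[0,0,0]}'|grep -E "pos|^force|clock"
```

```text
clock: 10.5
position: [0.7484, 0.0573, -0.034]
force: [-4.4, -1.0, 13.4]
```

Contact came at a reported z of about -0.0325, so true tip height is the reported z plus 0.0325. I'll use that offset from now on.

```bash
sed -i 's/np.array(\[x,y,z\])/np.array([x,y,z-.0325])/; s/total shift/(z = true tip height) total shift/' go.py
python3 -m pendant '{"slide":[[0,0,-0.1],[0,0,-0.1],[0,0,-0.1],[0,-0.1,0],[0,-0.1,0],[0,0,0],[0,0,0],[0,0,0]],"dr":[[0,0,0],[0,0,0],[0,0,0],[0,0,0],[0,0,0],[0,0,0],[0,0,0],[0,0,0]],"claw":[0.6,0.6,0.6,0.6,0.6,0.6,0.6,0.6]}' 30 >/dev/null
python3 go.py .689 .0617 .010 1.492
```

```text
pos [0.6893 0.0614 0.0544] yaw 1.4965 q [ 0.06  0.7  -0.38  1.51  0.29  0.99 -0.47] F [-0.1  0.7 -0.7] w 0.593 t 11.3
slide [ 0.001 -0.001  0.256] dr [0.008 0.    0.037]
```

```bash
python3 -m pendant '{"slide":[[0,0,0.09],[0,0,0.09],[0,0,0.076],[0,0,0],[0,0,0],[0,0,0],[0,0,0],[0,0,0],[0,0,0],[0,0,0]],"dr":[[0,0,0],[0,0,0],[0,0,0],[0,0,0],[0,0,0],[0,0,0],[0,0,0],[0,0,0],[0,0,0],[0,0,0]],"claw":[0.6,0.6,0.6,0.6,0.1,0.1,0.1,0.1,0.1,0.1]}' 30
python3 go.py .689 .0617 .09 1.492
```

```text
clock: 12.3
position: [0.6891, 0.0618, -0.0213]
ee_rot: [2.301, 2.137, 0.002]
force: [0.3, 0.6, 6.8]
width: 0.304
gripper_force: 29.9
pos [ 0.6891  0.0618 -0.0213] yaw 1.4968 q [ 0.05  0.78 -0.35  1.56  0.33  0.85 -0.5 ] F [0.3 0.6 6.8] w 0.304 t 12.3
slide [-0.     0.    -0.263] dr [ 0.015 -0.002  0.04 ]
```

Gripped at an opening of 0.304, which is 28 mm. Next I'll lift and turn it to match the strip.

```bash
python3 -m pendant '{"slide":[[0,0,-0.05],[0,0,-0.1],[0,0,-0.1],[0,0,-0.08],[0,0,0],[0,0,0]],"dr":[[0,0,0],[0,0,0],[0,0,0],[0,0,0.3],[0,0,0.32],[0,0,0]],"claw":[0.1,0.1,0.1,0.1,0.1,0.1]}' 30
python3 go.py .4838 .0188 .0985 1.4217
```

```text
clock: 12.9
position: [0.6885, 0.0617, 0.078]
ee_rot: [2.38, 2.05, 0.002]
force: [-0.4, -0.7, -3.1]
width: 0.303
gripper_force: 29.9
pos [0.6885 0.0617 0.078 ] yaw 1.4219 q [ 0.06  0.67 -0.37  1.5   0.26  1.02 -0.52] F [-0.4 -0.7 -3.1] w 0.303 t 12.9
slide [-0.243 -0.654  0.039] dr [ 0.011 -0.002  0.002]
```

```bash
python3 -m pendant '{"slide":[[-0.035,-0.094,0],[-0.035,-0.094,0],[-0.035,-0.094,0],[-0.035,-0.094,0],[-0.035,-0.094,0],[-0.035,-0.094,0],[-0.033,-0.09,0],[0,0,0],[0,0,0]],"dr":[[0,0,0],[0,0,0],[0,0,0],[0,0,0],[0,0,0],[0,0,0],[0,0,0],[0,-0.25,0],[0,0,0]],"claw":[0.1,0.1,0.1,0.1,0.1,0.1,0.1,0.1,0.1]}' 30
python3 go.py .4838 .0188 .0685 1.4217
python3 - <<'E'
from h import *
a=pic('scene');b=pic('top')
k=np.hstack([cv2.resize(a[130:230,240:360],(400,333),interpolation=2),cv2.resize(b[190:290,230:350],(400,333),interpolation=2)])
cv2.imwrite('pics/p1.png',k)
E
```

```text
clock: 13.8
position: [0.4825, 0.0189, 0.0766]
ee_rot: [2.362, 2.041, -0.037]
force: [0.8, -0.1, -2.7]
width: 0.302
gripper_force: 29.9
pos [0.4825 0.0189 0.0766] yaw 1.4248 q [ 0.15  0.39 -0.41  2.02  0.25  0.79 -0.56] F [ 0.8 -0.1 -2.7] w 0.302 t 13.8
slide [0.004 0.004 0.135] dr [-0.005  0.257  0.026]
```

View pics/p1.png

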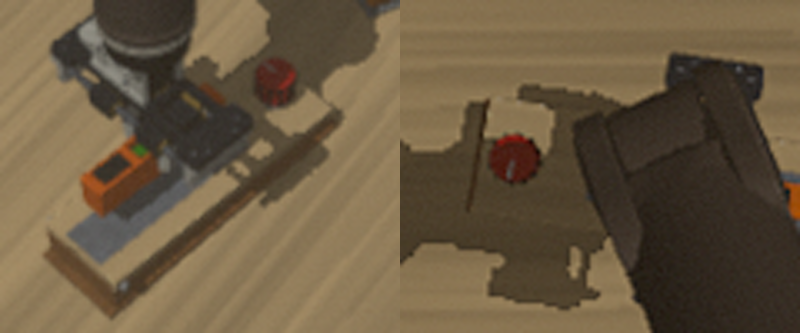

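The level hangs over the strip, near the hinge end at (120,180) in the left half, and the knob is clear at (275,80). Lowering now.

```bash
python3 -m pendant '{"slide":[[0.003,0.003,0.06],[0,0,0.06],[0,0,0.012],[0,0,0.005],[0,0,0.003],[0,0,0]],"dr":[[0,0,0],[0,0,0],[0,0,0],[0,0,0],[0,0,0],[0,0,0]],"claw":[0.1,0.1,0.1,0.1,0.1,0.1]}' 30
python3 -m pendant '{"slide":[[0,0,0.003],[0,0,0]],"dr":[[0,0,0],[0,0,0]],"claw":[0.1,0.1]}'
```

```text
clock: 14.5
position: [0.4848, 0.0182, 0.035]
ee_rot: [2.365, 2.038, -0.034]
force: [1.1, 1.2, -3.2]
width: 0.303
gripper_force: 29.9
clock: 14.7
position: [0.4845, 0.018, 0.0339]
ee_rot: [2.365, 2.038, -0.035]
force: [-0.3, 0.5, -2.5]
width: 0.302
gripper_force: 29.9
```

```bash
python3 -m pendant '{"slide":[[0,0,0.003],[0,0,0.003],[0,0,0]],"dr":[[0,0,0],[0,0,0],[0,0,0]],"claw":[0.1,0.1,0.1]}'|grep -E "pos|^force"
```

```text
position: [0.4842, 0.0179, 0.0317]
force: [-0.2, 0.3, -2.6]
```

```bash
python3 -m pendant '{"slide":[[0,0,0.003],[0,0,0]],"dr":[[0,0,0],[0,0,0]],"claw":[0.1,0.1]}'|grep -E "pos|^force"
```

```text
position: [0.4843, 0.0181, 0.031]
force: [-0.8, 0.2, 0.4]
```

```bash
python3 -m pendant '{"slide":[[0,0,0],[0,0,0],[0,0,0],[0,0,0],[0,0,-0.05],[0,0,-0.1],[0,0,-0.1],[0,0,-0.1],[0,0,0],[0,0,0]],"dr":[[0,0,0],[0,0,0],[0,0,0],[0,0,0],[0,0,0],[0,0,0],[0,0,0],[0,0,0],[0,0.25,0],[0,0,0]],"claw":[0.8,0.8,0.8,0.8,0.8,0.8,0.8,0.8,0.8,0.8]}' 30
python3 go.py .5072 .177 .145 1.4217
cat > bub.py <<'E'
from h import *
# white bubble vs pads in scene view, position along level (+ = towards foot), mm
def look(n='scene',f=None):
    im=pic(n); 
    if f: cv2.imwrite('pics/'+f,im)
    h=cv2.cvtColor(im,cv2.COLOR_BGR2HSV)
    x0,x1,y0,y1=(250,330,150,220) if n=='scene' else (270,360,215,280)
    m=np.zeros(h.shape[:2],np.uint8);m[y0:y1,x0:x1]=255
    g=cv2.inRange(h,(40,90,40),(80,255,255))&m
    pts=cv2.findNonZero(g)
    if pts is None: print(n,'no green');return
    x,y,w,hh=cv2.boundingRect(pts)
    print(n,'green',cv2.countNonZero(g),(x,y,w,hh))
    r=np.zeros_like(m);r[y-2:y+hh+2,x-2:x+w+2]=255
    wt=cv2.inRange(h,(0,0,120),(180,90,255))&cv2.dilate(cv2.morphologyEx(g,cv2.MORPH_CLOSE,np.ones((7,7))),np.ones((3,3)))&r
    o=cv2.inRange(h,(3,150,70),(17,255,255))&m
    c=max(cv2.findContours(cv2.morphologyEx(o|g,cv2.MORPH_CLOSE,np.ones((9,9))),0,2)[0],key=cv2.contourArea)
    print('level',cv2.minAreaRect(c))
    p=cv2.findNonZero(wt)
    if p is None: print('no white');return
    v=im[p[:,0,1],p[:,0,0]].min(1).astype(float)-80
    q=(p[:,0]*v.clip(0)[:,None]).sum(0)/v.clip(0).sum()
    gz=cv2.findNonZero(cv2.morphologyEx(g|wt,cv2.MORPH_CLOSE,np.ones((7,7))))[:,0].mean(0)
    P=onplane(n,[q,gz],.093); u=np.array([np.cos(1.4217),np.sin(1.4217)])
    print('bubble',q,len(p),'vial',gz,'along mm',1e3*(P[0]-P[1])[:2]@u,P[1])
    return im
E
python3 - <<'E'
from bub import *
a=look(); b=look('top')
cv2.imwrite('pics/p2.png',np.hstack([cv2.resize(a[145:225,250:330],(400,400),interpolation=2),cv2.resize(b[200:280,280:360],(400,400),interpolation=2)]))
E
```

```text
clock: 16.2
position: [0.4852, 0.0202, 0.1366]
ee_rot: [2.381, 2.048, 0.002]
force: [-0.4, -0.4, -0.2]
width: 0.801
gripper_force: 0.0
pos [0.4852 0.0202 0.1366] yaw 1.4209 q [ 0.21  0.31 -0.44  1.95  0.17  0.92 -0.47] F [-0.4 -0.4 -0.2] w 0.801 t 16.2
slide [ 0.528 -0.006  0.081] dr [ 0.015 -0.002 -0.006]
scene green 28 (282, 176, 11, 9)
level ((286.4146423339844, 182.76829528808594), (12.65007495880127, 49.35091018676758), 51.34019088745117)
bubble [284.23232323 181.75757576] 6 vial [286.94117647 180.08823529] along mm -10.377197965458256 [0.48875458 0.01795428 0.093     ]
top no greenTraceback (most recent call last):
  File "<stdin>", line 3, in <module>
TypeError: 'NoneType' object is not subscriptable
```

```bash
python3 -m pendant '{"slide":[[0.1,0,0.015],[0.11,0,0.02],[0.11,0,0.02],[0.11,0,0.015],[0.098,-0.006,0.011],[0,0,0],[0,0,0],[0,0,0]],"dr":[[0,0,0],[0,0,0],[0,0,-0.8],[0,0,-0.8],[0,0,-0.8],[0,0,-0.8],[0,0,0],[0,0,0]],"claw":[0.75,0.75,0.75,0.75,0.75,0.75,0.75,0.75]}' 30
python3 - <<'E'
from bub import *
a=look(); b=pic('top')
for n,im,(x0,x1,y0,y1) in(('scene',cv2.imread('pics/scene0.png'),(300,340,135,170)),('top',cv2.imread('pics/top0.png'),(240,290,220,260))):
    h=cv2.cvtColor(im,cv2.COLOR_BGR2HSV);m=cv2.inRange(h,(0,130,40),(8,255,255))|cv2.inRange(h,(172,130,40),(180,255,255))
    p=cv2.findNonZero(m[y0:y1,x0:x1])[:,0]+[x0,y0];c,r=cv2.minEnclosingCircle(p.astype(np.float32))
    print(n,len(p),p.mean(0),c,r,[onplane(n,[p.mean(0)],z)[0].round(4).tolist() for z in(.075,.085,.09)])
cv2.imwrite('pics/p2.png',np.hstack([cv2.resize(a[125:225,250:350],(400,400),interpolation=2),cv2.resize(b[200:280,280:360],(400,400),interpolation=2)]))
E
python3 go.py .5072 .177 .062 1.42
```

```text
clock: 17.1
position: [0.4972, 0.1776, 0.1108]
ee_rot: [-1.948, -2.464, 0.003]
force: [-0.2, -0.8, -0.6]
width: 0.752
gripper_force: 0.0
scene green 26 (282, 176, 11, 9)
level ((286.9461669921875, 182.43077087402344), (12.717340469360352, 50.60624313354492), 52.12501525878906)
bubble [284.26797386 181.94117647] 5 vial [287.         180.09677419] along mm -10.88665466596019 [0.48892622 0.01803739 0.093     ]
scene 101 [322.11881188 153.44554455] (322.0, 154.0) 6.708303928375244 [[0.5099, 0.1805, 0.075], [0.5143, 0.1742, 0.085], [0.5165, 0.1711, 0.09]]
top 155 [263.89677419 236.95483871] (263.9731140136719, 237.4247283935547) 7.433560848236084 [[0.5086, 0.1793, 0.075], [0.5082, 0.178, 0.085], [0.5079, 0.1774, 0.09]]
pos [0.4976 0.1773 0.1112] yaw 1.8031 q [-0.03  0.43 -0.55  1.87  0.28  0.92 -0.48] F [ 0.1  0.2 -0.4] w 0.75 t 17.2
slide [-0.008  0.031  0.272] dr [-0.004  0.007  3.193]
```

View pics/p2.png

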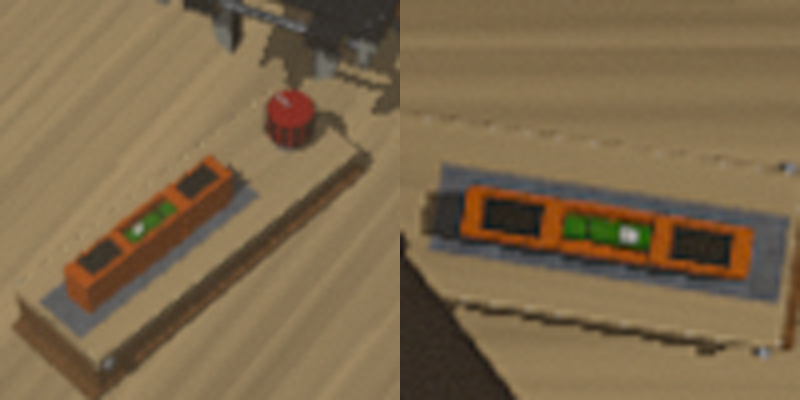

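The level lies squarely on the strip. The bubble is towards the hinge at (628,233) in the right half, about 10 mm off, so the knob needs roughly 1.4 rad clockwise. Gripping it now.

```bash
python3 -m pendant '{"slide":[[-0.008,0.033,0],[0,0,0.09],[0,0,0.09],[0,0,0.092],[0,0,0],[0,0,0],[0,0,0],[0,0,0],[0,0,0],[0,0,0]],"dr":[[0,0,0],[0,0,0],[0,0,0],[0,0,0],[0,0,0],[0,0,0],[0,0,0],[0,0,0],[0,0,0],[0,0,0]],"claw":[0.75,0.75,0.75,0.75,0.3,0.3,0.3,0.3,0.3,0.3]}' 30
python3 go.py .508 .1775 .062 1.42
```

```text
clock: 18.2
position: [0.5092, 0.1787, 0.0313]
ee_rot: [1.944, 2.466, 0.004]
force: [1.5, -0.4, 7.2]
width: 0.428
gripper_force: 30.0
pos [0.5092 0.1787 0.0313] yaw 1.8061 q [-0.07  0.54 -0.5   1.93  0.37  0.76 -0.55] F [ 1.5 -0.4  7.2] w 0.428 t 18.2
slide [-0.003 -0.005  0.006] dr [ 0.025 -0.007  3.218]
```

```bash
python3 -m pendant '{"slide":[[0,0,-0.004],[0,0,-0.003],[0,0,-0.003],[0,0,-0.003],[0,0,-0.003],[0,0,-0.002],[0,0,-0.002],[0,0,-0.002],[0,0,-0.002],[0,0,0]],"dr":[[0,0,0.8],[0,0,1],[0,0,1],[0,0,1],[0,0,1],[0,0,1],[0,0,1],[0,0,1],[0,0,0.8],[0,0,0]],"claw":[0.3,0.3,0.3,0.3,0.3,0.3,0.3,0.3,0.3,0.3]}' 30
python3 -m pendant '{"slide":[[0,0,0],[0,0,0],[0,0,0],[0,0,0],[0,0,0],[0,0,0],[0,0,0],[0,0,0],[0,0,0],[0,0,0]],"dr":[[0,0,0],[0,0,0],[0,0,0],[0,0,0],[0,0,0],[0,0,0],[0,0,0],[0,0,0],[0,0,0],[0,0,0]],"claw":[0.3,0.3,0.3,0.3,0.3,0.3,0.3,0.3,0.3,0.3]}' >/dev/null
python3 go.py .508 .1775 .062 1.42
python3 -c "
from bub import *
look()
b=look('top')"
```

```text
clock: 19.2
position: [0.5096, 0.1777, 0.0382]
ee_rot: [2.91, 1.18, 0.005]
force: [3.7, -2.6, 2.3]
width: 0.427
gripper_force: 30.0
pos [0.5096 0.1777 0.0381] yaw 0.7749 q [-0.27  0.49 -0.23  1.94  0.17  0.73 -1.39] F [ 5.1 -3.5  3.9] w 0.431 t 20.2
slide [-0.004 -0.003  0.029] dr [ 0.023 -0.013 -5.376]
scene green 25 (282, 176, 11, 9)
level ((286.70733642578125, 182.1341552734375), (12.65007495880127, 50.60029983520508), 51.34019470214844)
bubble [285.97536946 180.25123153] 6 vial [286.96774194 179.70967742] along mm -3.625778548775651 [0.48793229 0.01914793 0.093     ]
top green 56 (313, 243, 18, 7)
level ((327.18963623046875, 248.1614532470703), (70.59709167480469, 19.691057205200195), 19.249523162841797)
bubble [322.89449541 246.12614679] 9 vial [321.57746479 246.15492958] along mm -3.5590985570859774 [0.48238104 0.01863816 0.093     ]
```

```bash
cat > prof.py <<'E'
from h import *
# top view: rectified strip along the level; bubble centroid vs the two black pads
def prof(n='top',reps=4,z=.094,f=None,c0=(.4838,.0188)):
    im=np.mean([pic(n).astype(np.float32) for _ in range(reps)],0)
    u=np.array([np.cos(1.4217),np.sin(1.4217)]);v=np.array([-u[1],u[0]])
    s=np.arange(-90,90.1,.5);w=np.arange(-22,22.1,.5)
    S,W=np.meshgrid(s,w);P=np.array(c0)+1e-3*(S[...,None]*u+W[...,None]*v)
    uv=proj(n,np.c_[P.reshape(-1,2),np.full(P.size//2,z)]).reshape(*S.shape,2).astype(np.float32)
    r=cv2.remap(im,uv[...,0],uv[...,1],cv2.INTER_CUBIC).clip(0,255)
    B,G,Rr=r[...,0],r[...,1],r[...,2]
    org=np.clip(Rr-1.6*G,0,None)*(Rr>60)          # orange
    w0=(w[:,None]*org).sum()/org.sum()
    row=abs(w-w0)<5; q=r[row].mean(0)             # profile along axis
    val=q.max(1); dark=np.clip(75-val,0,None)
    d=[]
    for lo,hi in((-75,-32),(32,75)):
        k=(s>lo)&(s<hi); d.append((s[k]*dark[k]).sum()/dark[k].sum())
    mid=np.mean(d)
    k=abs(s-mid)<24; wh=np.clip(q[:,0]-np.median(q[k,0])-15,0,None)*k
    b=(wh*s).sum()/wh.sum()
    print(n,'w0 %.1f pads %.1f %.1f sep %.1f mid %.1f bubble %.2f -> rel %.2f mm peak %.0f'%(w0,d[0],d[1],d[1]-d[0],mid,b,b-mid,wh.max()))
    if f: cv2.imwrite('pics/'+f,cv2.resize(r,None,fx=2,fy=3).astype(np.uint8))
E
python3 -c "
from prof import *
prof();prof('scene')"
python3 -m pendant '{"slide":[[0,0,-0.003],[0,0,-0.003],[0,0,-0.003],[0,0,-0.002],[0,0,0],[0,0,0],[0,0,0],[0,0,0],[0,0,0],[0,0,0]],"dr":[[0,0,1],[0,0,1],[0,0,1],[0,0,1],[0,0,0],[0,0,0],[0,0,0],[0,0,0],[0,0,0],[0,0,0]],"claw":[0.3,0.3,0.3,0.3,0.3,0.3,0.3,0.3,0.3,0.3]}' 30 >/dev/null
python3 -m pendant '{"slide":[[0,0,0],[0,0,0],[0,0,0],[0,0,0],[0,0,0],[0,0,0],[0,0,0],[0,0,0],[0,0,0],[0,0,0]],"dr":[[0,0,0],[0,0,0],[0,0,0],[0,0,0],[0,0,0],[0,0,0],[0,0,0],[0,0,0],[0,0,0],[0,0,0]],"claw":[0.3,0.3,0.3,0.3,0.3,0.3,0.3,0.3,0.3,0.3]}' >/dev/null
python3 go.py .508 .1775 .062 1.42
python3 -c "
from prof import *
prof(f='t1.png');prof('scene',f='s1.png')"
```

```text
top w0 2.0 pads -52.2 52.7 sep 104.9 mid 0.2 bubble -3.82 -> rel -4.05 mm peak 101
scene w0 -6.1 pads -47.5 54.6 sep 102.1 mid 3.6 bubble -3.38 -> rel -6.93 mm peak 55
pos [0.5095 0.1771 0.0412] yaw 0.2942 q [-0.36  0.48 -0.1   1.94  0.07  0.72 -1.78] F [ 5.7 -3.6  1.6] w 0.427 t 22.7
slide [-0.004 -0.003  0.039] dr [ 0.02  -0.013 -9.382]
top w0 2.4 pads -53.2 52.1 sep 105.3 mid -0.6 bubble -0.88 -> rel -0.32 mm peak 90
scene w0 -5.5 pads -50.2 54.0 sep 104.3 mid 1.9 bubble -0.29 -> rel -2.18 mm peak 58
```

```bash
cat >> prof.py <<'E'
def greens(f):
    r=cv2.resize(cv2.imread('pics/'+f),None,fx=.5,fy=1/3,interpolation=cv2.INTER_AREA).astype(float)
    s=np.linspace(-90,90,r.shape[1]);w=np.linspace(-22,22,r.shape[0]);q=r[abs(w-2.2)<4].mean(0)
    g=q[:,1]-q[:,2]; print('G-R zero crossings',[round(float(s[i]),1) for i in range(1,len(s)) if g[i]*g[i-1]<0])
    for i in range(0,len(s)):
        if abs(s[i])<32 and i%4==0: print(round(s[i],1),q[i].round().astype(int).tolist(),end=' ')
    print()
E
python3 -c "
from prof import *
greens('t1.png')"
```

```text
G-R zero crossings [-86.0, -83.0, -67.5, -65.5, -24.0, 23.5, 38.0, 39.5, 64.5, 65.0, 81.5, 84.0]
-30.0 [16, 82, 161] -28.0 [17, 77, 162] -26.0 [19, 68, 128] -24.0 [19, 66, 62] -22.0 [16, 88, 41] -20.0 [16, 99, 45] -18.0 [17, 95, 49] -16.0 [14, 95, 48] -14.0 [14, 92, 48] -12.0 [16, 80, 45] -10.0 [15, 67, 39] -8.0 [29, 89, 53] -6.0 [67, 117, 86] -4.0 [108, 133, 120] -2.0 [129, 141, 136] 0.0 [130, 139, 136] 2.0 [110, 123, 118] 4.0 [76, 103, 87] 6.0 [21, 90, 49] 8.0 [6, 79, 36] 10.0 [19, 73, 42] 12.0 [18, 81, 42] 14.0 [16, 92, 43] 16.0 [14, 94, 44] 18.0 [14, 92, 42] 20.0 [15, 92, 37] 22.0 [14, 87, 55] 24.0 [15, 75, 100] 26.0 [16, 67, 144] 28.0 [15, 76, 159] 30.0 [15, 81, 160]
```

Measured against the vial ends and black lines (midpoint -0.25), the bubble is at -0.8, so it's about 0.55 mm short. I'll trim by about 0.07 rad, release and recheck.

```bash
python3 -m pendant '{"slide":[[0,0,-0.001],[0,0,0],[0,0,0],[0,0,0],[0,0,0],[0,0,0],[0,0,-0.09],[0,0,-0.09],[0,0,-0.09],[0,0,0]],"dr":[[0,0,0.6],[0,0,0],[0,0,0],[0,0,0],[0,0,0],[0,0,0],[0,0,0],[0,0,0],[0,0,0],[0,0,0]],"claw":[0.3,0.3,0.75,0.75,0.75,0.75,0.75,0.75,0.75,0]}' 30
python3 -m pendant '{"slide":[[0,0,0],[0,0,0],[0,0,0],[0,0,0],[0,0,0],[0,0,0],[0,0,0],[0,0,0],[0,0,0],[0,0,0]],"dr":[[0,0,-1],[0,0,-1],[0,0,-1],[0,0,-1],[0,0,-1],[0,0,-1],[0,0,-1],[0,0,-1],[0,0,-1],[0,0,-1]],"claw":[0,0,0,0,0,0,0,0,0,0]}' 30 
python3 -c "
from prof import *
prof(f='t2.png');greens('t2.png')"
python3 go.py .484 .0188 .15 1.42
```

```text
clock: 24.1
position: [0.5097, 0.1794, 0.1251]
ee_rot: [-3.12, -0.349, -0.008]
force: [0.0, 0.4, 0.3]
width: 0.707
gripper_force: 0.0
clock: 25.1
position: [0.5072, 0.1782, 0.121]
ee_rot: [-2.374, -2.057, 0.002]
force: [0.3, -0.7, 0.3]
width: 0.005
gripper_force: 0.0
top w0 1.8 pads -53.2 52.0 sep 105.2 mid -0.6 bubble -0.32 -> rel 0.31 mm peak 93
G-R zero crossings [-86.5, -83.0, -67.5, -66.0, -24.0, 23.5, 38.0, 39.5, 81.5, 84.5]
-30.0 [17, 81, 162] -28.0 [17, 77, 161] -26.0 [18, 71, 126] -24.0 [19, 73, 56] -22.0 [16, 92, 40] -20.0 [15, 99, 46] -18.0 [17, 95, 48] -16.0 [17, 95, 49] -14.0 [17, 92, 49] -12.0 [19, 81, 46] -10.0 [19, 69, 42] -8.0 [20, 86, 47] -6.0 [49, 109, 71] -4.0 [95, 126, 107] -2.0 [127, 140, 133] 0.0 [131, 140, 137] 2.0 [114, 127, 122] 4.0 [88, 110, 98] 6.0 [24, 91, 52] 8.0 [4, 72, 34] 10.0 [20, 70, 42] 12.0 [18, 88, 44] 14.0 [16, 96, 45] 16.0 [15, 93, 43] 18.0 [15, 92, 42] 20.0 [15, 93, 38] 22.0 [15, 88, 58] 24.0 [15, 76, 104] 26.0 [13, 68, 147] 28.0 [17, 77, 160] 30.0 [16, 81, 160] 
pos [0.5074 0.1781 0.1213] yaw 1.4191 q [-0.16  0.4  -0.36  1.85  0.17  0.92 -0.76] F [-0.6  0.2  0.3] w 0.007 t 25.3
slide [-0.537  0.003  0.013] dr [-0.007  0.001 -0.008]
```

The bubble is now at -0.32 against a midpoint of -0.25, so it is centred. Next I'll press on the foot-side pad with the fingers shut.

```bash
python3 -m pendant '{"slide":[[-0.09,0,0],[-0.09,0,0],[-0.09,0,0],[-0.095,-0.003,0.02],[0,0,0.07],[0,0,0.06],[0,0,0],[0,0,0]],"dr":[[0,0,0],[0,0,0],[0,0,0],[0,0,0],[0,0,0],[0,0,0],[0,0,0],[0,0,0]],"claw":[0,0,0,0,0,0,0,0]}' 30
python3 go.py .490 .070 .096 1.42
```

```text
clock: 26.1
position: [0.4906, 0.0703, 0.0769]
ee_rot: [-2.381, -2.049, 0.001]
force: [0.4, 0.5, 0.4]
width: 0.006
gripper_force: 0.0
pos [0.4906 0.0703 0.0769] yaw 1.4213 q [ 0.01  0.39 -0.33  2.    0.18  0.78 -0.58] F [0.4 0.5 0.4] w 0.006 t 26.1
slide [-0.001 -0.002  0.045] dr [-0.005  0.001  0.011]
```

```bash
python3 -m pendant '{"slide":[[0,0,0.018],[0,0,0.014],[0,0,0.004],[0,0,0]],"dr":[[0,0,0],[0,0,0],[0,0,0],[0,0,0]],"claw":[0,0,0,0]}' |grep -E "pos|^force"
```

```text
position: [0.4906, 0.0701, 0.0659]
force: [-0.1, -0.1, 0.6]
```

```bash
python3 -m pendant '{"slide":[[0,0,0.004],[0,0,0]],"dr":[[0,0,0],[0,0,0]],"claw":[0,0]}' |grep -E "pos|^force"
```

```text
position: [0.4907, 0.0701, 0.0648]
force: [-0.3, 0.2, -0.1]
```

```bash
python3 -m pendant '{"slide":[[0,0,0.004],[0,0,0]],"dr":[[0,0,0],[0,0,0]],"claw":[0,0]}' |grep -E "pos|^force"
```

```text
position: [0.4906, 0.07, 0.0635]
force: [0.3, -0.3, 0.2]
```

```bash
python3 -m pendant '{"slide":[[0,0,0.003],[0,0,0]],"dr":[[0,0,0],[0,0,0]],"claw":[0,0]}' |grep -E "pos|^force"
```

```text
position: [0.4906, 0.07, 0.0626]
force: [0.8, 0.1, 0.4]
```

```bash
python3 -m pendant '{"slide":[[0,0,0.003],[0,0,0]],"dr":[[0,0,0],[0,0,0]],"claw":[0,0]}' |grep -E "pos|^force"
```

```text
position: [0.4908, 0.0701, 0.062]
force: [-1.6, -0.1, 4.3]
```

```bash
python3 -m pendant '{"slide":[[0,0,0.003],[0,0,0]],"dr":[[0,0,0],[0,0,0]],"claw":[0,0]}' |grep -E "pos|^force"
```

```text
position: [0.4909, 0.0701, 0.0619]
force: [-4.4, -1.0, 15.6]
```

Contact is at 15.6 N. I'll ease off slightly, let the bubble settle and check it.

```bash
python3 -m pendant '{"slide":[[0,0,-0.001],[0,0,0],[0,0,0],[0,0,0],[0,0,0],[0,0,0],[0,0,0],[0,0,0],[0,0,0],[0,0,0]],"dr":[[0,0,0],[0,0,0],[0,0,0],[0,0,0],[0,0,0],[0,0,0],[0,0,0],[0,0,0],[0,0,0],[0,0,0]],"claw":[0,0,0,0,0,0,0,0,0,0]}' |grep -E "pos|^force"
python3 -m pendant '{"slide":[[0,0,0],[0,0,0],[0,0,0],[0,0,0],[0,0,0],[0,0,0],[0,0,0],[0,0,0],[0,0,0],[0,0,0]],"dr":[[0,0,0],[0,0,0],[0,0,0],[0,0,0],[0,0,0],[0,0,0],[0,0,0],[0,0,0],[0,0,0],[0,0,0]],"claw":[0,0,0,0,0,0,0,0,0,0]}' |grep -E "pos|^force|clock"
python3 - <<'E'
from bub import *
a=look(); b=pic('top')
cv2.imwrite('pics/fin.png',np.hstack([cv2.resize(a[145:215,250:320],(400,400),interpolation=2),cv2.resize(b[210:280,285:355],(400,400),interpolation=2)]))
E
```

```text
position: [0.4908, 0.0701, 0.0619]
force: [-4.2, -0.2, 12.3]
clock: 29.5
position: [0.4909, 0.0701, 0.0619]
force: [-3.7, -1.5, 11.7]
scene green 30 (281, 175, 12, 10)
level ((284.2377014160156, 183.88525390625), (12.675652503967285, 44.55683898925781), 50.19443130493164)
bubble [286.41176471 179.67058824] 4 vial [286.79411765 179.61764706] along mm -0.9867570236083714 [0.48726795 0.01910467 0.093     ]
```

View pics/fin.png

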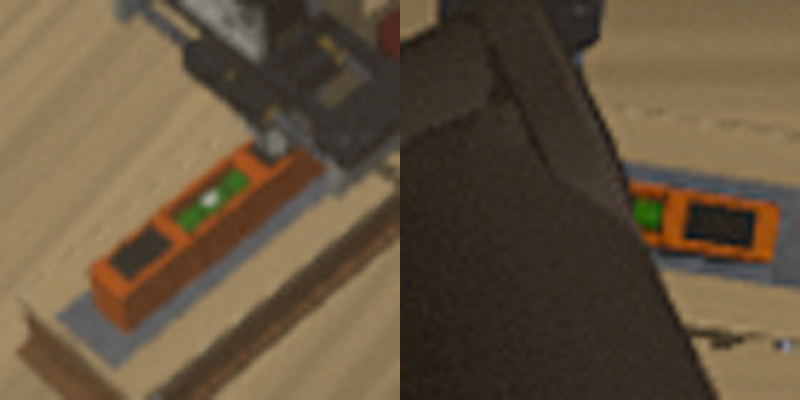

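The fingers rest on the foot-side pad with about 12 N. The bubble at (211,198) sits midway between the vial ends at (180,222) and (247,178).

```bash
python3 -c "
from cell import arm
print(arm.observe()['force']);print(arm.sign_off())"
```

```text
[-3.88395322 -0.59126529 11.54373501]
the job is handed in; nothing more can be done
None
```

The job is handed in: the level lies on the grey strip, the bubble is centred as far as the images show, and the fingers are still pressing one of its pads with about 12 N; no verdict came back.

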